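# Load the tag pallet under the engraver's sprung flap

## Robot

A 6-joint arm with a two-finger parallel gripper is mounted at the origin on the work surface. World frame = base frame: x ahead of the robot, y to its left, z up, the work surface at z = 0. Lengths are in mm, angles in rad, forces in N, time in s.
With the tool pointing down it reaches from about 400 to 925 mm from the base axis. Payload 3.4 kg.
Tool frame: the origin (TCP) lies midway between the tips of the shut fingers; the grasp point (between the pads) lies 19 mm behind it; z points along the fingers, y is the direction in which the jaws open and shut (so a half turn about z gives the same grasp; the last joint's range is limited). The gripper opens to 85 mm and grips with 20 to 120 N. Pads are 22 mm wide; open, the fingers measure 114 mm over their backs; the gripper's body (76 mm by 85 mm) begins 54 mm behind the grasp point. The pads swing forward as they close: fully open they stand 13 mm farther back than shut.
Start: joints at [-1.29, 0.307, 1.506, -0, 1.328, -0.073], TCP at [199.733, -539.201, 231.305] pointing down, gripper open.
Joint ranges: [-3.12, 3.12], [-1.05, 2.28], [0.14, 2.33], [-1.42, 4.57], [0.1, 2.73], [-2.68, 2.68]. Speed limits (rad/s): [2.57, 2.57, 3.14, 3.14, 3.14, 3.14].

## Interface

Orientations are given as a 3x3 rotation matrix whose columns are the frame's x, y, z axes.
In Python, from plant import bot, viewer, order gives the robot as it stands. The module is installed in compiled form; this text tells all that it offers.
- The arm moves only by the tool drive_tool, never from a script. Its argument "steps" is one flat list of numbers, 5 for each row, row after row: the finger opening in mm, from 0 to 85.4, then the shift along the tool's x, y, z in mm, then the turn about the tool's z in degrees. In form: [hand, dx, dy, dz, spin, hand, dx, dy, dz, spin, ...]. A call has exactly 10 rows; each row is the pose to reach, as a shift and turn from the pose commanded when the call began, along the tool's axes at that moment; what a row does not reach only later rows make up. A row lasts 1/8 s, in which the tool goes at most 62.5 mm and 10.7 degrees, less where a joint would pass 70% of its speed; a pose out of reach is approached as far as the arm can. A call with a gripper value outside its range is refused whole. The fingers move at their own pace and stop on an object; "newtons" is the grip in N (left out, the last holds). Time passes only in rows, so rows that repeat a pose let the fingers close, or fill a call up. It gives the time, the measured TCP pose, the force and the opening at its end, in the units of the state.
- bot.get_state(): the state, without advancing time (a new reading comes with each control period).
- viewer.get_image(name): name is "side" or "top" or "wrist"; returns the picture (384x512x3 uint8, red, green, blue); there is no depth.
- viewer.camera_model(name): a dict with "fx", "fy", "cx", "cy" (pixels), "R" (3x3) and "t" (3): a world point X has camera coordinates R X + t. Camera axes: x right, y down, z forward; pixel columns grow to the right and rows downward; lengths in mm; the calibration is good to about 2 mm. A picture is of the moment at which its call begins: read the wrist's pose just before it. camera_model takes no time and is no camera call; for the wrist camera it gives the pose at the moment of the call.
- order.sign_off(): hands the job in, once; it reports no verdict.
The state is a dict: "time_s": time; "q": joint angles; "qvel": joint speeds; "tau": joint torques, N m; "eef_pos": TCP position; "orientation": TCP orientation; "force": force on the tool from outside, world axes, zero at the start; "torque": the same for the moment, N m; "grip_width": opening from 0.0 (shut) to 1.0 (fully open).
Only numpy, scipy, OpenCV 4.12 (cv2) and the standard library are available. Lean on these libraries where they do the work, as an engineer would, in place of code of your own. Each camera call takes 0.05 s, during which the arm holds its last target. There are 200 camera calls.

## Task

Load the engraver: with one fingertip press the flap's yellow tail down and keep the orange flap open, while the other fingertip pushes the dark wooden pallet along its lane, under the flap, right up against the end stop. Only then let go of the tail, so that the flap comes down on the pallet and clamps it, and leave everything clear. Push only: do not grip or lift the pallet, and leave the other things on the table where they are.

Things in the scene. Friction and masses are not known exactly. Their poses are not given: they have to be found in the camera images.
- engraver: Bench engraver, fixed; place and yaw vary. Origin on the table under the flap's hinge, on the lane's centre line; x along the lane (the pushing direction, away from the robot), y left, z up. All x, y here are in its frame, all z above the table. Lane floor z 4 mm, x -170 to 140; lane walls y 27 to 32 and -32 to -27, tops z 16. Slim white and grey head beyond x 85, up to z 145.
- flap (a joint): Angle of the orange flap, rad: 0 shut, 0.46 fully open (stop), about 0.29 resting on the pallet. A spring always shuts it. Hinge along y through x 0, z 8 mm. Its plate spans the lane from x 8 to 64, top z 40 shut, 64 open. The yellow tail is one piece with it: tail pressed down = flap up. A pallet pushed against the shut flap does not open it.
- flap_tail (a point): Top centre of the free end of the yellow tail, a straight flat bar from the hinge 165 mm back towards the robot, left of the lane: y 35 to 59 mm, 8 thick. Shut, it slopes up to z 85 here; fully down it lies level, top z 12. Held at z 14 anywhere 50 to 155 mm from the hinge, it opens the flap enough. Needs 2-3 N near this end, 7-8 N at 50 mm from the hinge; a finger can slide along it.
- flap_lip (a point): Middle of the bottom edge of the flap's lip, which turns down across the lane at x 58 to 64 mm: 3 mm above the lane floor when shut (it bars the lane), about 29 mm above it fully open. Moves with the flap.
- pallet: Dark wooden block 150 (along x) x 50 x 20 mm high, about 0.16 kg, loose in the lane (2 mm play each side), brass tag on its far end. Origin at the centre of its underside, x along the lane. Starts at engraver x -50 to -30 mm, far end short of the lip; home at x +35, when its robot-side face is at x -40 and its far face meets the end stop.
- end_stop (a point): Middle of the end stop's face, across the lane at x 110 mm, 14 mm above the table (block 50 wide, top z 24 mm).
- charm_box: Bystander: open kraft cardboard box 70 x 70 x 40 mm, left of the lane. Origin under its centre.
- clog: Bystander: beige clog about 230 x 85 x 90 mm, right of the lane. Origin under its middle, x to the toe.
- charm_jar: Bystander: amber jar 48 mm across, 60 mm high. Origin under its centre.
- tape_roll: Bystander: blue ring 64 mm across, 22 mm high, lying flat. Origin under its centre.
- pliers: Bystander: pliers with yellow handles, about 130 mm long, 16 mm high, lying flat.
- screwdriver: Bystander: red screwdriver 160 mm long, lying flat.
There are look-alikes about, which are no part of the job. What is meant by the pallet is not pink or red, and is the smaller of those in its own colour.

How it is judged:
By the outcome, as a careful person would: the job done as asked, in the order asked, and still so for the second after the job is handed in, with the robot touching nothing.
It also fails if it takes over 32 s, if anything falls off the work surface, if the arm or the gripper's body presses on something with over 40 N, if the wrist force passes 120 N, or if a joint passes its speed limit or range.

## Working session

There is one attempt and no reset: what is moved stays moved. The work goes in short steps, Python scripts to look and compute and a tool call to move; the robot and the scene stay as the last step left them, time stands still between calls to the robot, and variables do not carry over. Pictures are saved under pics/ and viewed, about 8 in all and at most 12, crops included, and the job is handed in when it is done.

Besides the shell and the picture viewer there is one more tool, called after "Emit:" by a JSON object that holds its "name" and its "arguments". drive_tool: Moves the arm, as the interface text tells. Its arguments: {"type":"object","properties":{"steps":{"type":"array"},"newtons":{"type":"number"}},"required":["steps"]}

```bash
mkdir -p pics; python3 - <<'E'
from plant import bot,viewer
import cv2
s=bot.get_state();print(s)
for n in("top","side"):
    im=viewer.get_image(n);cv2.imwrite(f"pics/{n}0.png",cv2.resize(im[:,:,::-1],None,fx=1.5,fy=1.5,interpolation=cv2.INTER_CUBIC));print(n,viewer.camera_model(n))
    cv2.imwrite(f"pics/raw_{n}0.png",im[:,:,::-1])
E
```

```text
{'time_s': 0.0, 'q': array([-1.28949295e+00,  3.07577042e-01,  1.50763039e+00,  4.09292378e-05,
        1.32839416e+00, -7.34978375e-02]), 'qvel': array([ 0.0002426 ,  0.00031898, -0.00023392, -0.00112998, -0.00015574,
        0.00082942]), 'tau': array([-6.62631901e-04, -4.57560968e+01, -2.51917559e+01, -1.04873618e-04,
        1.32007449e-02, -9.90749669e-06]), 'eef_pos': array([ 199.56275218, -538.54377284,  230.394935  ]), 'orientation': array([[ 9.37719043e-01,  3.47394196e-01, -5.19527381e-04],
       [ 3.47394534e-01, -9.37717052e-01,  1.94100906e-03],
       [ 1.87125595e-04, -2.00060213e-03, -9.99997981e-01]]), 'force': array([ 0.23446287, -0.30667739,  0.49564983]), 'torque': array([ 0.0323358 , -0.01494422,  0.00761372]), 'grip_width': 0.9982466363700045}
top {'fx': 439.2192595813878, 'fy': 439.2192595813878, 'cx': 261.7663433435389, 'cy': 189.42416892412675, 'R': array([[-0.01989407, -0.99976634,  0.00845503],
       [-0.99753558,  0.01927915, -0.06746171],
       [ 0.06728294, -0.00977628, -0.99768604]]), 't': array([ -12.52389099,  474.1396544 , 1341.51335239])}
side {'fx': 357.8341264908004, 'fy': 357.8341264908004, 'cx': 260.6388421499902, 'cy': 195.58420183061426, 'R': array([[ 0.9943295 , -0.10421553, -0.02116543],
       [-0.08024253, -0.60466463, -0.7924278 ],
       [ 0.0697853 ,  0.7896327 , -0.6095984 ]]), 't': array([-473.62936867,   78.48184426, 1085.69740303])}
```

View pics/top0.png

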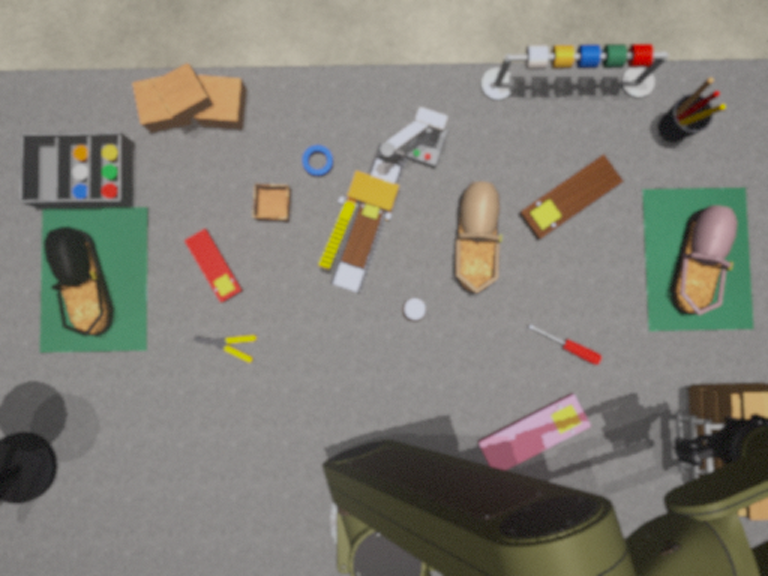

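View pics/side0.png

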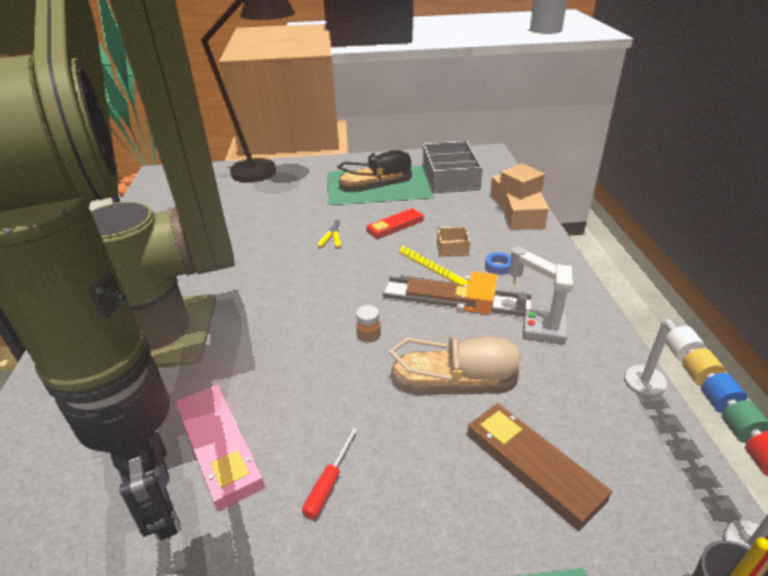

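Top view (1.5x): engraver lane runs from its white entry (345,285) to the head (395,150). The dark pallet with its brass tag is at (352,262)-(372,210), the yellow tail's free end at (327,265), and the orange flap at (373,192). The side view agrees. Now a first measurement by mask and ray.

```bash
cat > h.py <<'E'
import numpy as np,cv2
def ray(cm,u,v,z):
    d=cm["R"].T@np.array([(u-cm["cx"])/cm["fx"],(v-cm["cy"])/cm["fy"],1]);c=-cm["R"].T@cm["t"]
    return c+d*(z-c[2])/d[2]
def proj(cm,X):
    p=cm["R"]@np.asarray(X)+cm["t"];return np.array([cm["fx"]*p[0]/p[2]+cm["cx"],cm["fy"]*p[1]/p[2]+cm["cy"]])
def blobs(im,lo,hi,box,amin=30):
    "im BGR; largest contours in HSV range inside box u0,v0,u1,v1"
    m=cv2.inRange(cv2.cvtColor(im,cv2.COLOR_BGR2HSV),lo,hi);k=np.zeros_like(m);k[box[1]:box[3],box[0]:box[2]]=1
    c,_=cv2.findContours(m*k,cv2.RETR_EXTERNAL,cv2.CHAIN_APPROX_NONE)
    return sorted([x for x in c if cv2.contourArea(x)>amin],key=cv2.contourArea)[::-1]
E
python3 - <<'E'
from h import *
from plant import viewer
cm=viewer.camera_model("top");im=cv2.imread("pics/raw_top0.png");box=(205,90,290,205)
for n,lo,hi,z in(("orange",(8,150,80),(22,255,255),40),("yellow",(23,140,80),(35,255,255),50),("brown",(3,60,30),(17,200,150),24),("white",(0,0,170),(179,40,255),4)):
    for c in blobs(im,lo,hi,box)[:3]:
        r=cv2.minAreaRect(c);print(n,cv2.contourArea(c))
        for p in cv2.boxPoints(r):print("  ",p.round(1),ray(cm,*p,z)[:2].round())
E
```

```text
yellow 451.5
   [230.4 135.1] [639.  70.]
   [237.7 114.4] [702.  47.]
   [264.8 124. ] [671. -35.]
   [257.5 144.7] [608. -11.]
yellow 312.0
   [211.8 176.3] [514. 128.]
   [229.9 132.3] [647.  72.]
   [237.3 135.4] [637.  49.]
   [219.2 179.3] [505. 106.]
brown 495.0
   [226.9 173.3] [525.  85.]
   [238.9 137.3] [636.  46.]
   [254.2 142.4] [620.  -1.]
   [242.2 178.4] [508.  38.]
white 243.5
   [221.3 189.1] [478. 104.]
   [226.2 174.4] [524.  88.]
   [242.7 179.9] [506.  37.]
   [237.8 194.6] [460.  53.]
white 112.0
   [252.2  97.3] [767.   2.]
   [270.3  83.8] [810. -56.]
   [275.1  90.2] [789. -71.]
   [257.  103.7] [746. -12.]
white 102.5
   [246.6 116.1] [707.  21.]
   [250.6 105.5] [741.   8.]
   [266.7 111.5] [721. -42.]
   [262.7 122.1] [687. -29.]
```

Emit:
{"name": "drive_tool", "arguments": {"steps": [32, 56, -31, 0, 4, 32, 112, -61, 0, 8, 32, 168, -92, 0, 12, 32, 223, -123, 0, 16, 32, 279, -153, 0, 20, 32, 335, -184, 0, 24, 32, 363, -234, 0, 28, 32, 391, -284, 0, 32, 32, 420, -334, 0, 36, 32, 448, -385, 0, 39.7]}}

```text
time_s: 1.35
eef_pos: [486.0, -20.6, 231.1]
orientation: [[0.943, -0.334, -0.0], [-0.334, -0.943, 0.0], [-0.0, 0.0, -1.0]]
force: [0.6, -0.5, -0.0]
grip_width: 0.377
```

Emit:
{"name": "drive_tool", "arguments": {"steps": [32, -7, -40, 0, 0, 32, -14, -80, 0, 0, 32, -19, -111, 0, 0, 32, -19, -111, 0, 0, 32, -19, -111, 0, 0, 32, -19, -111, 0, 0, 32, -19, -111, 0, 0, 32, -19, -111, 0, 0, 32, -19, -111, 0, 0, 32, -19, -111, 0, 0]}}

```text
time_s: 2.6
eef_pos: [505.0, 88.4, 231.4]
orientation: [[0.943, -0.332, 0.0], [-0.332, -0.943, 0.0], [0.0, -0.0, -1.0]]
force: [0.6, 0.3, 0.6]
grip_width: 0.379
```

```bash
python3 - <<'E'
from h import *
from plant import bot,viewer
import json
s=bot.get_state();print(s["eef_pos"],s["q"],s["force"])
cm=viewer.camera_model("wrist");im=viewer.get_image("wrist")
print(-cm["R"].T@cm["t"],cm["R"],cm["fx"])
np.savez("wm.npz",**cm)
cv2.imwrite("pics/w1raw.png",im[:,:,::-1]);cv2.imwrite("pics/w1.png",cv2.resize(im[:,:,::-1],None,fx=1.5,fy=1.5))
E
```

```text
[504.97172495  88.35794074 231.35167551] [9.08080639e-02 2.19859873e-01 1.63231134e+00 3.86291083e-06
 1.28938924e+00 1.99988684e+00] [0.61486068 0.2784916  0.58198524]
[566.54830089  66.50418519 374.3133254 ] [[-0.33293923 -0.94294713  0.00147883]
 [-0.91045522  0.32187423  0.25974657]
 [-0.24540328  0.08513341 -0.96567569]] 289.57974420461323
```

View pics/w1.png

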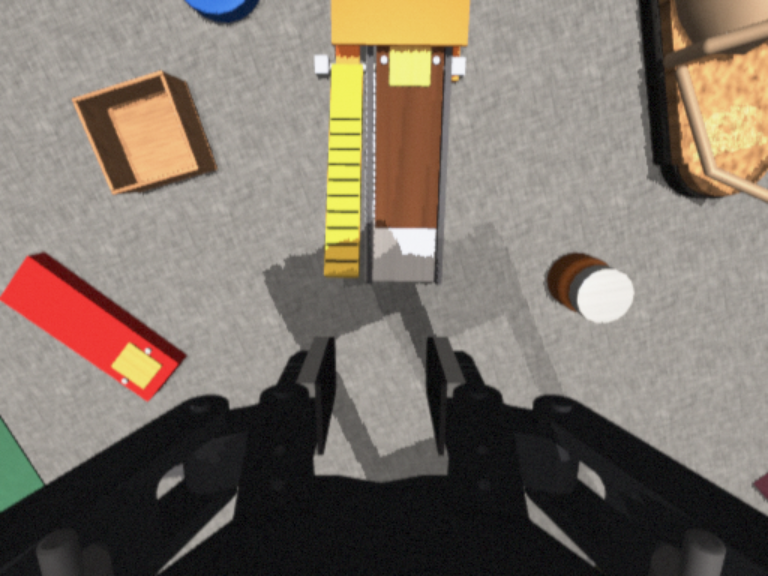

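The wrist view (1.5x) is aligned with the lane. The entry edge is at about (403,281), the pallet's rear top edge runs (374,226)-(437,229), and the tail's end runs (324,276)-(360,277). Next I'll cast these onto planes.

```bash
python3 - <<'E'
from h import *
cm=dict(np.load("wm.npz"));im=cv2.imread("pics/w1raw.png")
b=blobs(im,(3,90,20),(14,255,140),(240,20,300,170),300)[0].reshape(-1,2)
# pallet side edges & rear
L=[];Rr=[]
for v in range(60,145,3):
    r=b[b[:,1]==v,0];L.append(ray(cm,r.min(),v,24)[:2]);Rr.append(ray(cm,r.max()+1,v,24)[:2])
L=np.array(L);Rr=np.array(Rr)
for n,P in(("L",L),("R",Rr)):
    f=cv2.fitLine(P.astype(np.float32),cv2.DIST_HUBER,0,.01,.01).ravel();print(n,f,np.degrees(np.arctan2(f[1],f[0])),np.linalg.norm(P[0]-P[-1]))
print("width",np.linalg.norm(L.mean(0)-Rr.mean(0)),"rear v",b[:,1].max())
th=np.radians(-19.4);ex=np.array([np.cos(th),np.sin(th)]);ey=np.array([-ex[1],ex[0]])
O=np.array([629,22.])
def e(u,v,z):d=ray(cm,u/1.5,v/1.5,z)[:2]-O;return np.round([d@ex,d@ey],1)
print("entryL",e(365,280,16),"entryR",e(441,282,16),"entry floor",e(403,281,4))
print("rear",e(374,226,24),e(437,229,24))
print("tail end",e(324,276,85),e(360,277,85),"near hinge",e(332,66,15),e(364,66,15))
print("tag",e(390,86,24),e(431,86,24))
print("flap",e(332,42,40),e(470,45,40))
for z in(0,):print([ray(cm,u/1.5,v/1.5,231) for u,v in((328,340),(438,340))])
E
```

```text
L [ 9.6860814e-01 -2.4859262e-01  5.7638525e+02  6.0261791e+01] -14.394245 93.35647339774984
R [ 9.4050825e-01 -3.3977088e-01  5.6650623e+02  1.6851780e+01] -19.862913 93.10586601737737
width 43.99863573340788 rear v 151
entryL [-164.3   33.8] entryR [-166.2  -31. ] entry floor [-168.3    0.8]
rear [-117.5   25.8] [-120.  -25.]
tail end [-144.    59.4] [-144.8   34.8] near hinge [ 1.8 57. ] [ 1.7 32.9]
tag [-13.7  13.4] [-13.7 -17. ]
flap [11.6 54.1] [  9.7 -41.6]
[array([517.81872422, 103.0737414 , 231.        ]), array([504.85470485,  66.42721667, 231.        ])]
```

Emit:
{"name": "drive_tool", "arguments": {"steps": [32, 2, -3, 50, 0, 32, 2, -3, 100, 0, 32, 2, -3, 130, 0, 32, 2, -3, 145, 0, 32, 2, -3, 160, 0, 32, 2, -3, 172, 0, 32, 2, -3, 184, 0, 32, 2, -3, 194, 0, 32, 2, -3, 204, 0, 32, 2, -3, 204, 0]}}

```text
time_s: 3.9
eef_pos: [507.7, 90.6, 26.7]
orientation: [[0.943, -0.332, -0.001], [-0.332, -0.943, -0.0], [-0.001, 0.0, -1.0]]
force: [-1.2, 0.8, 1.8]
grip_width: 0.376
```

```bash
python3 - <<'E'
from h import *
from plant import bot,viewer
s=bot.get_state();print(s["eef_pos"],s["force"],s["torque"])
a=viewer.get_image("wrist")[100:384,120:400];b=viewer.get_image("side")[150:260,230:400]
cv2.imwrite("pics/w2.png",np.hstack([cv2.resize(a[:,:,::-1],(400,400)),cv2.resize(b[:,:,::-1],(400,400))]))
E
```

```text
[507.70478896  90.63825079  26.68240717] [-1.24776345  0.79494226  1.8099505 ] [ 0.18420348  0.10340499 -0.004075  ]
```

View pics/w2.png

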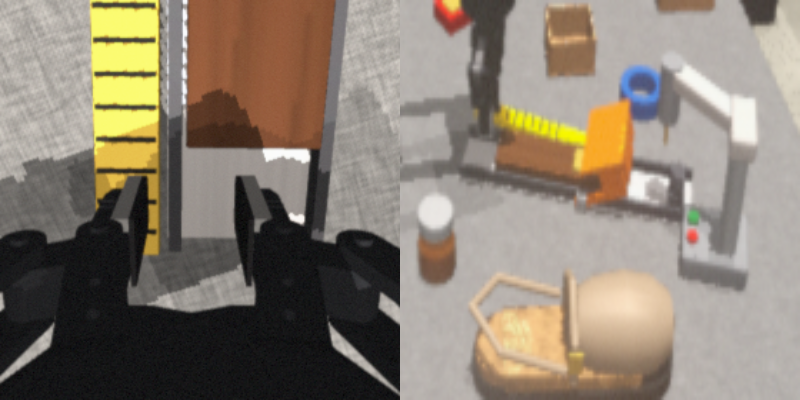

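The flap is opening. The left finger is on the tail (110-147,180) and the right one is inside the lane behind the pallet, whose rear edge is at row 148. Now the last of the press.

Emit:
{"name": "drive_tool", "arguments": {"steps": [32, 0, 0, 4, 0, 32, 0, 0, 7, 0, 32, 0, 0, 9, 0, 32, 0, 0, 11, 0, 32, 0, 0, 12, 0, 32, 0, 0, 12.5, 0, 32, 0, 0, 12.5, 0, 32, 0, 0, 12.5, 0, 32, 0, 0, 12.5, 0, 32, 0, 0, 12.5, 0]}}

```text
time_s: 5.25
eef_pos: [507.8, 90.6, 14.8]
orientation: [[0.943, -0.332, 0.0], [-0.332, -0.943, -0.0], [0.0, -0.0, -1.0]]
force: [-2.4, 1.0, 2.9]
grip_width: 0.375
```

Emit:
{"name": "drive_tool", "arguments": {"steps": [32, 0, 0, 1, 0, 32, 0, 0, 1.5, 0, 32, 0, 0, 1.5, 0, 32, 0, 0, 1.5, 0, 32, 0, 0, 1.5, 0, 32, 0, 0, 1.5, 0, 32, 0, 0, 1.5, 0, 32, 0, 0, 1.5, 0, 32, 0, 0, 1.5, 0, 32, 0, 0, 1.5, 0]}}

```text
time_s: 6.5
eef_pos: [507.9, 90.6, 13.3]
orientation: [[0.943, -0.332, 0.0], [-0.332, -0.943, 0.0], [0.0, -0.0, -1.0]]
force: [-1.4, -0.6, 2.3]
grip_width: 0.377
```

```bash
python3 - <<'E'
from h import *
from plant import bot,viewer
s=bot.get_state();print(s["eef_pos"],s["force"],s["torque"])
E
```

```text
[507.90816642  90.62108898  13.33408194] [-1.40920767 -0.55937197  2.29227835] [ 0.1027071   0.29437197 -0.02493306]
```

Emit:
{"name": "drive_tool", "arguments": {"steps": [32, 5, 0, 0.2, 0, 32, 11, 0, 0.3, 0, 32, 18, 0, 0.4, 0, 32, 25, 0, 0.5, 0, 32, 32, 0, 0.6, 0, 32, 39, 0, 0.7, 0, 32, 46, 0, 0.7, 0, 32, 53, 0.5, 0.7, 0, 32, 60, 0.5, 0.7, 0, 32, 65, 0.5, 0.7, 0]}}

```text
time_s: 7.75
eef_pos: [569.5, 68.4, 12.6]
orientation: [[0.943, -0.332, 0.0], [-0.332, -0.943, 0.0], [0.0, -0.0, -1.0]]
force: [-3.7, 1.5, 5.5]
grip_width: 0.37
```

```bash
python3 - <<'E'
from h import *
from plant import bot,viewer
s=bot.get_state();print(s["eef_pos"],s["force"],s["torque"])
a=viewer.get_image("wrist")[20:304,120:400];b=viewer.get_image("side")[150:260,230:400]
cv2.imwrite("pics/w3.png",np.hstack([cv2.resize(a[:,:,::-1],(400,400)),cv2.resize(b[:,:,::-1],(400,400))]))
E
```

```text
[569.4723723   68.44595087  12.6303632 ] [-3.72795748  1.51423104  5.45945548] [0.32755628 0.61642901 0.07523364]
```

View pics/w3.png

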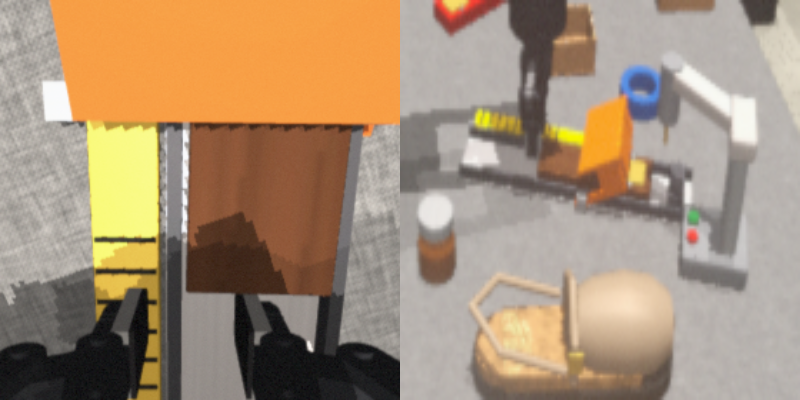

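The pallet's tag now shows beyond the lip in the side view, with the flap open. Pushing on towards the stop, about 20 mm.

Emit:
{"name": "drive_tool", "arguments": {"steps": [32, 3, 0, 0, 0, 32, 6, 0, 0, 0, 32, 9, 0, 0, 0, 32, 12, 0, 0, 0, 32, 14, 0, 0, 0, 32, 15.5, 0, 0, 0, 32, 17, 0, 0, 0, 32, 18, 0, 0, 0, 32, 19, 0, 0, 0, 32, 19, 0, 0, 0]}}

```text
time_s: 9.1
eef_pos: [586.1, 62.5, 12.7]
orientation: [[0.943, -0.332, -0.001], [-0.332, -0.943, 0.0], [-0.001, 0.0, -1.0]]
force: [-5.0, 1.2, 6.3]
grip_width: 0.375
```

Emit:
{"name": "drive_tool", "arguments": {"steps": [32, 0.5, 0, 0, 0, 32, 1, 0, 0, 0, 32, 1.5, 0, 0, 0, 32, 2, 0, 0, 0, 32, 2.5, 0, 0, 0, 32, 3, 0, 0, 0, 32, 3.5, 0, 0, 0, 32, 4, 0, 0, 0, 32, 4, 0, 0, 0, 32, 4, 0, 0, 0]}}

```text
time_s: 10.35
eef_pos: [589.8, 61.2, 12.7]
orientation: [[0.943, -0.332, -0.001], [-0.332, -0.943, 0.0], [-0.001, 0.0, -1.0]]
force: [-4.3, 1.1, 6.3]
grip_width: 0.375
```

```bash
python3 - <<'E'
from h import *
from plant import bot,viewer
s=bot.get_state();print(s["eef_pos"],s["force"],s["torque"],s["grip_width"])
a=viewer.get_image("wrist")[20:304,120:400];t=viewer.get_image("top")[80:180,220:300];b=viewer.get_image("side")[165:235,280:390]
cv2.imwrite("pics/w4.png",np.hstack([cv2.resize(t[:,:,::-1],(320,400)),cv2.resize(b[:,:,::-1],(480,400))]))
cv2.imwrite("pics/w4w.png",a[:,:,::-1])
E
```

```text
[589.76168981  61.22521652  12.72145828] [-4.25228235  1.08464509  6.27987456] [0.42248989 0.7321443  0.11208942] 0.37547254001139874
```

View pics/w4.png

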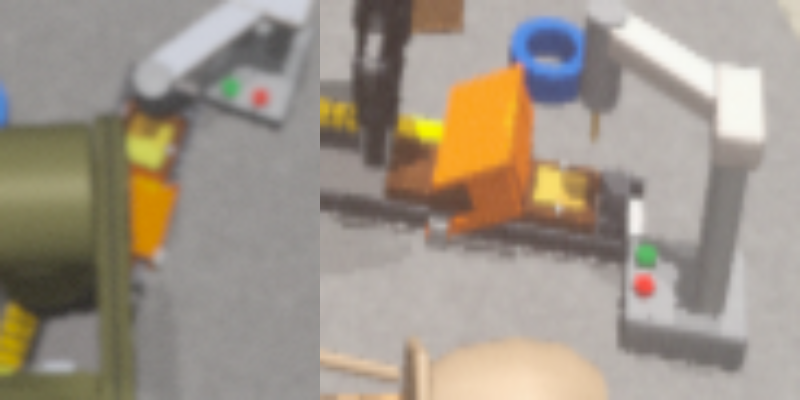

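The pallet's far end is almost at the dark stop block (side crop, about (598,190)), but there's no force rise yet. Continuing.

Emit:
{"name": "drive_tool", "arguments": {"steps": [32, 0.5, 0, 0, 0, 32, 1, 0, 0, 0, 32, 1.5, 0, 0, 0, 32, 2, 0, 0, 0, 32, 2.5, 0, 0, 0, 32, 3, 0, 0, 0, 32, 3, 0, 0, 0, 32, 3, 0, 0, 0, 32, 3, 0, 0, 0, 32, 3, 0, 0, 0]}}

```text
time_s: 11.75
eef_pos: [591.3, 60.7, 12.7]
orientation: [[0.943, -0.332, -0.004], [-0.332, -0.943, 0.001], [-0.004, 0.0, -1.0]]
force: [-6.9, 2.6, 8.5]
grip_width: 0.378
```

Emit:
{"name": "drive_tool", "arguments": {"steps": [32, 0.5, 0, 0, 0, 32, 1, 0, 0, 0, 32, 1.5, 0, 0, 0, 32, 2, 0, 0, 0, 32, 2, 0, 0, 0, 32, 2, 0, 0, 0, 32, 2, 0, 0, 0, 32, 2, 0, 0, 0, 32, 2, 0, 0, 0, 32, 2, 0, 0, 0]}}

```text
time_s: 13.0
eef_pos: [591.3, 60.6, 12.6]
orientation: [[0.943, -0.332, -0.007], [-0.332, -0.943, 0.002], [-0.007, 0.001, -1.0]]
force: [-9.7, 5.0, 11.8]
grip_width: 0.374
```

```bash
python3 - <<'E'
from h import *
from plant import bot,viewer
s=bot.get_state();print(s["eef_pos"],s["force"],s["torque"],s["grip_width"])
a=viewer.get_image("wrist")[20:304,120:400];b=viewer.get_image("side")[165:235,280:390]
cv2.imwrite("pics/w5.png",np.hstack([cv2.resize(a[:,:,::-1],(400,400)),cv2.resize(b[:,:,::-1],(400,400))]))
E
```

```text
[591.29698718  60.58622195  12.57717382] [-9.70870251  5.03343702 11.75223461] [ 0.83038825  1.58844973 -0.04038808] 0.37359032710081314
```

View pics/w5.png

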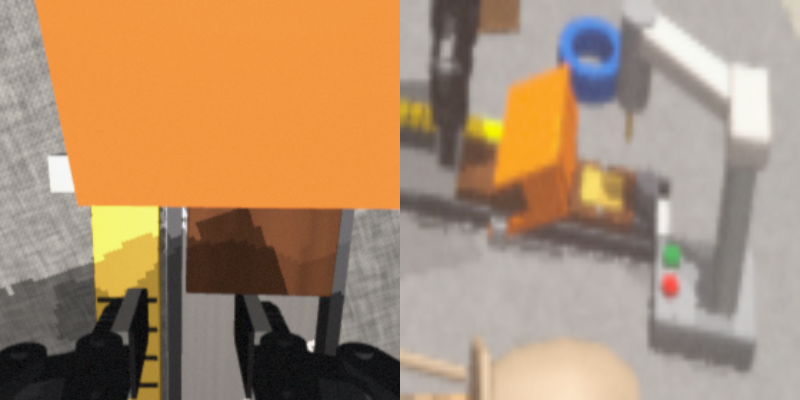

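Hard stop confirmed: two more mm commanded gave no motion, force rose to about 11 N, and the frame reading of the rear face is about -40. Back off with the tail still held, then lift gently.

Emit:
{"name": "drive_tool", "arguments": {"steps": [32, -3, 0, 0, 0, 32, -6, 0, 0, 0, 32, -9, 0, 0, 0, 32, -12, 0, 0, 0, 32, -12, 0, -3, 0, 32, -12, 0, -7, 0, 32, -12, 0, -12, 0, 32, -12, 0, -17, 0, 32, -12, 0, -23, 0, 32, -12, 0, -30, 0]}}

```text
time_s: 14.35
eef_pos: [583.2, 63.4, 42.5]
orientation: [[0.943, -0.332, -0.002], [-0.332, -0.943, 0.0], [-0.002, 0.001, -1.0]]
force: [0.4, 0.5, 0.9]
grip_width: 0.376
```

Emit:
{"name": "drive_tool", "arguments": {"steps": [32, 0, 0, -20, 0, 32, 0, 0, -45, 0, 32, -20, 0, -90, 0, 32, -60, 0, -140, 0, 32, -90, 0, -180, 0, 32, -100, 0, -200, 0, 32, -100, 0, -200, 0, 32, -100, 0, -200, 0, 32, -100, 0, -200, 0, 32, -100, 0, -200, 0]}}

```text
time_s: 15.6
eef_pos: [489.6, 96.2, 241.3]
orientation: [[0.943, -0.332, -0.002], [-0.332, -0.943, -0.0], [-0.002, 0.001, -1.0]]
force: [-0.2, -0.6, -0.1]
grip_width: 0.377
```

```bash
python3 - <<'E'
from h import *
from plant import bot,viewer
s=bot.get_state();print(s["eef_pos"],s["force"],s["time_s"])
cm=viewer.camera_model("wrist");a=viewer.get_image("wrist");b=viewer.get_image("side")
np.savez("wm6.npz",**cm);cv2.imwrite("pics/w6raw.png",a[:,:,::-1])
cv2.imwrite("pics/w6.png",np.hstack([cv2.resize(a[:250,100:420,::-1],(400,312)),cv2.resize(b[130:270,220:400,::-1],(400,312))]))
O=np.array([631,21.4]);th=np.radians(-19.6);ex=np.array([np.cos(th),np.sin(th)])
m=blobs(a[:,:,::-1].copy(),(3,90,20),(14,255,160),(200,0,330,250),100)
for c in m[:3]:
    x,y,w,h=cv2.boundingRect(c);print((x,y,w,h),[ (ray(cm,x+w/2,v,24)[:2]-O)@ex for v in(y,y+h)])
E
```

```text
[489.63354583  96.21364168 241.31660168] [-0.17729071 -0.58359094 -0.09378382] 15.6
(252, 24, 46, 44) [np.float64(2.53583203702743), np.float64(-43.02592175185899)]
```

View pics/w6.png

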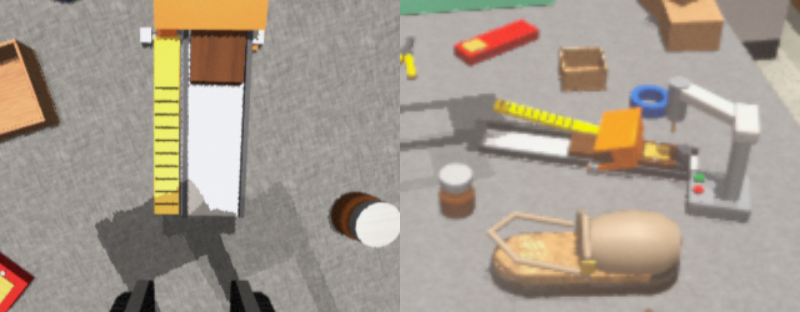

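The rear edge reads -43 on the z 24 plane. The mask includes the visible rear face, which adds about 3 mm, so this gives -40 (home). The flap is down on the pallet, the gripper is clear, and the bystanders haven't moved.

```bash
python3 -c "
from plant import order;print(order.sign_off())"
```

```text
the job is handed in; nothing more can be done
None
```

The pallet is up against the end stop with the flap clamped down on it. I handed the job in at about 15.6 s of the 32 s limit; sign-off gives no verdict.

**What I did:** I pressed the tail down with the left fingertip and pushed the pallet home with the right one. I then backed off with the tail still held, and only after that let it rise slowly and lifted clear to z 241.

**Last checks:**
- **At the stop:** pushing 2 mm more gave no movement, and the force along the lane rose from about 4 to 11 N.
- **Pallet position:** the last wrist picture put the rear face at about x -43. I take that as about -40 (home), because the visible rear face adds roughly 3 mm to the reading; I estimated that correction rather than measured it.
- **Flap:** the final side view shows it lowered onto the pallet. I judged that by eye and did not measure its angle.
- **Clear of everything:** the force on the tool was close to zero. The box, tape roll, jar, clog and red look-alike were in view and looked undisturbed; I made no final check of the screwdriver, and only part of the pliers was in view.

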